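Finish the roller pyramid

ROBOT

A 7-joint arm with a two-finger parallel gripper is mounted at the origin on the work surface. World frame = base frame: x ahead of the robot, y to its left, z up, the work surface at z = 0. Lengths are in m, angles in rad, forces in N, time in s.
With the tool pointing down it reaches from about 0.4 to 0.9 m from the base axis. Payload 5.5 kg.
Tool frame: the origin (TCP) lies at the very end of the fingers, on their centre line; the grasp point (between the pads) lies env.hold_point_z behind it (env.hold_point_z is the distance from the TCP to the grasp point, in m); z points along the fingers, y is the line along which they close (so a half turn about z gives the same grasp; the last joint's range is limited). The gripper opens to 92 mm and grips with 3 to 60 N. Pads are 19 mm wide; open, the fingers measure 130 mm over their backs; the gripper's body (75 mm by 190 mm) begins 47 mm behind the grasp point.
Start: joints at [-0.862, 0.501, -0.427, 1.55, 0.221, 1.138, -0.21], TCP at [0.28, 0.586, 0.227] pointing down, gripper open.
Joint ranges: [-2.88, 2.88], [-0.31, 2.03], [-1.54, 1.56], [0.2, 2.42], [-1.41, 4.55], [0.19, 2.02], [-2.57, 2.57]. Speed limits (rad/s): [2.57, 2.57, 3.14, 3.14, 3.14, 3.14, 3.14].

INTERFACE

Orientations are given as [roll, pitch, yaw] about the fixed x, y, z axes, in that order (R = Rz(yaw) Ry(pitch) Rx(roll)).
In Python, from rig import env gives the robot as it stands.
- The arm moves only by the tool jog_arm, never from a script. Its arguments are lists of equal length, an entry for each row: "claw": the opening, from 0 (shut) to 1 (fully open); "travel": the shift along the tool's x, y, z in m, a list of three; "delta_rot": the turn, a rotation vector about the tool's x, y, z in degrees, a list of three. A call has 1 to 12 rows; each row shifts and turns the commanded pose from where the row before left it, along the tool's axes as they then stand; what a row does not reach is not made up. A row lasts 1/10 s, in which the tool goes at most 50 mm and 8.59 degrees, less where a joint would pass 70% of its speed; a pose out of reach is approached as far as the arm can. A call is refused whole if a number of a shift passes 0.05 or a number of a turn 8.59, either way. A call with a gripper value outside its range is refused whole. The fingers move at their own pace and stop on an object; the grip force is fixed at half the most. Time passes only in rows, so rows that do not move let the fingers close. It gives the time, the measured TCP pose, the force, the opening and the grip force at its end, in the units of the state.
- env.observe(): the state, without advancing time (a new reading comes with each control period).
- env.grab_frame(name): name is "scene" or "top"; returns a dict with "image" (384x512x3 uint8, red, green, blue), "z_map" (384x512 float32, m along the optical axis (not along the pixel's ray), 0 where there is no reading), "fx", "fy", "cx", "cy" (pixels), "position" and "attitude" of the camera in the world. Camera axes: x right, y up, looking along -z (the intrinsics and any distortion apply to the point x, -y, -z); pixel columns grow to the right and rows downward; lengths in m; the calibration is good to about 2 mm. A picture is of the moment at which its call begins.
- env.job_done(): hands the job in; it is judged then, once.
The state is a dict: "t": time; "joints": joint angles; "qd": joint speeds; "tau": joint torques, N m; "eef_pos": TCP position; "orientation": TCP orientation; "contact_force": force on the tool from outside, world axes, zero at the start; "moment": the same for the moment, N m; "finger_gap": finger opening in m; "finger_force": force on a finger pad.
Only numpy, scipy, OpenCV 4.12 (cv2) and the standard library are available. Lean on these libraries where they do the work, as an engineer would, in place of code of your own. Each camera call takes 0.05 s, during which the arm holds its last target. There are 200 camera calls.

TASK

Finish the half-built pyramid of trolley rollers in the yellow cradle: take the orange roller off the sloping blue rack and bed it in the free gap of the bottom row, beside the orange one already there, then bed the soft blue one in the gap on top of the two; both must lie along the others. While holding each one in its gap, push it home against the cradle's end plate until you clearly feel it press (some 5 to 10 N, never as much as 20), and set it down as gently, without dropping or ramming it; leave the rollers already stacked in place, the spare green roller in the rack and everything else on the bench alone.

Things in the scene. Friction and masses are not known exactly. Their poses are not given: they have to be found in the camera images.
- cradle: Storage cradle, fixed: plywood board, top 12 mm up; yellow side stops 46 mm high, 192 mm apart; at the robot's end a yellow upright plate 168 mm high, clamped where it was last set: inner face anywhere from x = -104 to -80 mm, not reported: find it by touch or sight. Origin: board's underside; z up, x along the rollers, away from the plate. Roller axes: bottom row z = 42, middle 93, top 144 mm.
- rack: Blue rack, fixed, 260 mm wide: plate sloping 30 degrees, high towards the robot, with three lanes 82 mm apart parted by ribs 7 mm high, and a 27 mm lip across the low end. A roller lies in each lane, axis along the slope. Origin: centre of underside; x level, towards the low end, y across; rollers' centres at x = 15, z = 81, y = -82, 0 or 82 mm.
- base0: Roller of the bottom row with dark rubber tyres, lying in the cradle at the cradle's -y side, about 63 mm from its neighbour. 150 mm long: two tyres, 60 mm diameter, 47 mm wide, on a 28 mm steel core, bare for 56 mm between the tyres (grip there). Origin: centre of the roller, on its axis. x: along its axis (the two ends are alike). About 0.4 kg.
- base1: Roller of the bottom row with dark rubber tyres, lying in the cradle in the middle, about 63 mm from its neighbour. 150 mm long: two tyres, 60 mm diameter, 47 mm wide, on a 28 mm steel core, bare for 56 mm between the tyres (grip there). Origin: centre of the roller, on its axis. x: along its axis (the two ends are alike). About 0.4 kg.
- base2: Roller of the bottom row with dark rubber tyres, lying in the cradle at the cradle's +y side, about 63 mm from its neighbour. 150 mm long: two tyres, 60 mm diameter, 47 mm wide, on a 28 mm steel core, bare for 56 mm between the tyres (grip there). Origin: centre of the roller, on its axis. x: along its axis (the two ends are alike). About 0.4 kg.
- seated: Roller with orange tyres, already bedded in the gap between base1 and base2. 150 mm long: two tyres, 60 mm diameter, 47 mm wide, on a 28 mm steel core, bare for 56 mm between the tyres (grip there). Origin: centre of the roller, on its axis. x: along its axis (the two ends are alike). About 0.35 kg.
- green: Spare roller with green tyres, in the rack; it stays there. 150 mm long: two tyres, 60 mm diameter, 47 mm wide, on a 28 mm steel core, bare for 56 mm between the tyres (grip there). Origin: centre of the roller, on its axis. x: along its axis (the two ends are alike).
- orange: Roller with orange tyres, waiting in the rack. 150 mm long: two tyres, 60 mm diameter, 47 mm wide, on a 28 mm steel core, bare for 56 mm between the tyres (grip there). Origin: centre of the roller, on its axis. x: along its axis (the two ends are alike). 0.25 to 0.5 kg.
- blue: Roller with soft blue tyres, waiting in the rack. 150 mm long: two tyres, 60 mm diameter, 47 mm wide, on a 28 mm steel core, bare for 56 mm between the tyres (grip there). Origin: centre of the roller, on its axis. x: along its axis (the two ends are alike). 0.25 to 0.5 kg.
- tin: Paint tin with a green label, 66 mm diameter, 85 mm high, standing between rack and cradle. Not part of the job; leave it alone. Origin: centre of its underside. 
- wrench: Steel wrench lying on the bench, 160 to 200 mm long, thin. Not part of the job; leave it alone. Origin: centre of its underside. 
- tape: Roll of tape lying flat, 80 mm diameter, 30 mm high. Not part of the job; leave it alone. Origin: centre of its underside. 
- solvent: White plastic bottle, 70 mm diameter, 160 mm high. Not part of the job; leave it alone. Origin: centre of its underside. 
- pot: Grey mixing pot, 110 mm diameter, 110 mm high. Not part of the job; leave it alone. Origin: centre of its underside. 
- mallet: Hammer lying on the bench. Not part of the job; leave it alone. Origin: centre of its underside. 
- jar: Amber jar, 72 mm diameter, 90 mm high. Not part of the job; leave it alone. Origin: centre of its underside. 

How it is judged:
By the outcome, as a careful person would: the job done as asked, in the order asked, and still so for the second after the job is handed in, with the robot touching nothing.
It also fails if it takes over 72 s, if anything falls off the work surface, if the arm or the gripper's body presses on something with over 40 N, if the wrist force passes 120 N, or if a joint passes its speed limit or range.

## Working session

There is one attempt and no reset: what is moved stays moved. The work goes in short steps, Python scripts to look and compute and a tool call to move; the robot and the scene stay as the last step left them, time stands still between calls to the robot, and variables do not carry over. Pictures are saved under pics/ and viewed, at most 10 in all, crops included, and the job is handed in when it is done.

Besides the shell and the picture viewer there is one more tool, called after "Call:" in YAML: its name, and indented under it one key for each argument. jog_arm: Moves the arm, as the interface text tells. Its arguments: {"type":"object","properties":{"claw":{"type":"array","items":{"type":"number"}},"travel":{"type":"array","items":{"type":"array","items":{"type":"number"}}},"delta_rot":{"type":"array","items":{"type":"array","items":{"type":"number"}}}},"required":["claw","travel","delta_rot"]}

```bash
ls; mkdir -p pics
python3 - <<'E'
from rig import env
import cv2,numpy as np
print(env.hold_point_z, env.observe())
for n in("scene","top"):
    f=env.grab_frame(n); cv2.imwrite(f"pics/{n}0.png",f["image"][:,:,::-1]); np.savez(f"/tmp/{n}0.npz",**f)
    print(n,{k:v for k,v in f.items() if k not in("image","z_map")})
E
```

```text
pics
0.0188 {'t': 0.0, 'joints': array([-0.86180767,  0.50187697, -0.42678498,  1.55145661,  0.22082231,
        1.13829633, -0.21030227]), 'qd': array([ 4.31445385e-04,  2.07677796e-05, -4.43733711e-04, -1.18443724e-03,
       -8.55974336e-04,  5.19254652e-05, -1.05273170e-04]), 'tau': array([ 7.64384931e-04, -5.66591299e+01, -5.81523076e+00, -2.79099029e+01,
       -6.85058394e-02,  3.07760085e-02,  2.06951809e-04]), 'eef_pos': array([0.28000383, 0.58581473, 0.2256568 ]), 'orientation': array([-3.13961798e+00, -5.10303485e-05,  2.69586176e+00]), 'contact_force': array([ 0.63723485, -0.15080851, -0.26877748]), 'moment': array([0.08596952, 0.01857721, 0.01128363]), 'finger_force': 0.0, 'finger_gap': 0.09177089070192947}
scene {'fx': 438.36969918582383, 'fy': 438.36969918582383, 'cx': 260.5266973615201, 'cy': 191.63427872182825, 'position': array([1.41395053, 0.83891999, 0.82375336]), 'attitude': array([ 0.99957659, -0.01980321,  2.38632411])}
top {'fx': 347.73217142602596, 'fy': 347.73217142602596, 'cx': 258.0683851833804, 'cy': 189.03751996477484, 'position': array([ 0.50991903, -0.00897569,  1.14122864]), 'attitude': array([ 0.08762927, -0.00550487, -1.54747976])}
```

View pics/scene0.png

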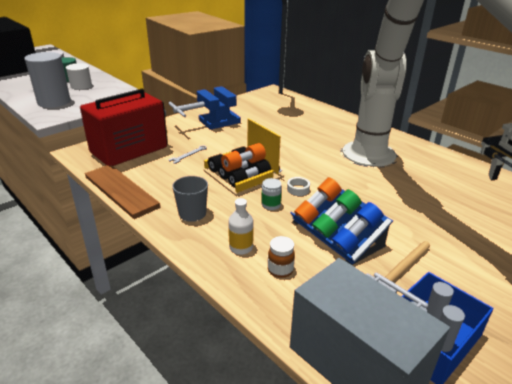

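View pics/top0.png

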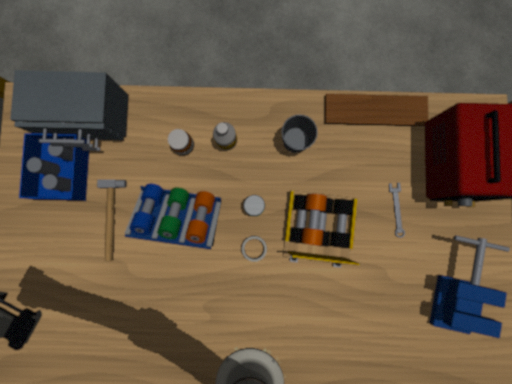

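The top view shows the blue rack at about (175,215) px, with blue, green and orange rollers from left to right. The cradle is at about (320,222), with its plate at (317,257). The seated orange roller is at (316,220), so the free gap is on its right at about (334,222). The tin (253,205) and tape (253,247) stand between rack and cradle.

```bash
cat > h.py <<'E'
import numpy as np,cv2
from scipy.spatial.transform import Rotation as R
from scipy.optimize import least_squares
def cloud(f):
    z=f["z_map"]; v,u=np.indices(z.shape)
    p=np.stack([(u-f["cx"])/f["fx"]*z,-(v-f["cy"])/f["fy"]*z,-z],-1)
    return p@R.from_euler("xyz",f["attitude"]).as_matrix().T+f["position"]
def hsv(f): return cv2.cvtColor(np.ascontiguousarray(f["image"]),cv2.COLOR_RGB2HSV)
COL=dict(orange=(5,16,150,90),green=(50,75,150,50),blue=(105,118,150,60),yellow=(20,32,130,80))
def mask(f,c):
    h=hsv(f); a,b,s,v=COL[c]
    return (h[...,0]>=a)&(h[...,0]<=b)&(h[...,1]>=s)&(h[...,2]>=v)&(f["z_map"]>0)
E
cat > m1.py <<'E'
from h import *
F={n:dict(np.load(f"/tmp/{n}0.npz")) for n in("scene","top")}
P={n:cloud(F[n]) for n in F}
for n in F:
    t=P[n][...,2]; 
    for nm,(u,v) in dict(top=dict(bench1=(270,300),tin=(253,205),tape=(253,237)),scene=dict(bench1=(240,280),tin=(271,185),tape=(298,180)))[n].items(): print(n,nm,P[n][v,u].round(4))
    for c in COL:
        m=mask(F[n],c)&(t>.02)&(t<.3)
        k,l,s,_=cv2.connectedComponentsWithStats(m.astype(np.uint8))
        for i in range(1,k):
            if s[i,4]>25:
                q=P[n][l==i]; print(n,c,s[i],np.percentile(q,[3,50,97],axis=0).round(3).tolist())
E
python3 m1.py
```

```text
scene bench1 [0.8609 0.1963 0.0013]
scene tin [0.5644 0.0067 0.086 ]
scene tape [ 0.3933 -0.0279  0.0204]
scene orange [246 143  20  19 246] [[0.405, -0.212, 0.073], [0.471, -0.161, 0.109], [0.49, -0.147, 0.125]]
scene orange [222 150  20  21 275] [[0.494, -0.244, 0.07], [0.577, -0.171, 0.107], [0.592, -0.157, 0.125]]
scene orange [  86  165   72   49 1173] [[0.842, -0.551, 0.02], [0.888, -0.379, 0.022], [0.931, -0.237, 0.025]]
scene orange [318 177  23  23 308] [[0.463, 0.147, 0.095], [0.485, 0.18, 0.124], [0.504, 0.195, 0.141]]
scene orange [295 200  23  23 298] [[0.549, 0.137, 0.049], [0.573, 0.17, 0.073], [0.592, 0.185, 0.089]]
scene orange [269 250  25  12 119] [[0.738, 0.22, 0.059], [0.777, 0.256, 0.066], [0.786, 0.269, 0.071]]
scene green [337 190  24  23 295] [[0.475, 0.229, 0.094], [0.496, 0.261, 0.124], [0.514, 0.276, 0.14]]
scene green [263 195  17  11 138] [[0.549, -0.006, 0.021], [0.576, 0.021, 0.037], [0.588, 0.032, 0.053]]
scene green [313 214  24  23 317] [[0.563, 0.217, 0.049], [0.584, 0.249, 0.073], [0.602, 0.266, 0.088]]
scene blue [ 245   19   36   53 1694] [[-0.4
[... 3318 characters left out ...]
1] [[0.427, 0.14, 0.09], [0.433, 0.168, 0.094], [0.44, 0.201, 0.099]]
top blue [ 456  281   49   35 1032] [[0.255, -0.707, 0.092], [0.306, -0.641, 0.139], [0.339, -0.588, 0.143]]
top blue [437 292   5  13  43] [[0.261, -0.594, 0.025], [0.279, -0.589, 0.03], [0.297, -0.583, 0.033]]
top blue [434 312  67  25 846] [[0.193, -0.692, 0.029], [0.23, -0.622, 0.14], [0.258, -0.569, 0.144]]
top yellow [285 191  10  51 195] [[0.449, -0.123, 0.025], [0.524, -0.113, 0.046], [0.599, -0.104, 0.05]]
top yellow [349 199   9  50 200] [[0.432, -0.324, 0.037], [0.506, -0.314, 0.046], [0.579, -0.303, 0.055]]
top yellow [292 255  68  11 209] [[0.394, -0.291, 0.139], [0.403, -0.202, 0.167], [0.413, -0.116, 0.171]]
```

```bash
cat > m2.py <<'E'
from h import *
F={n:dict(np.load(f"/tmp/{n}0.npz")) for n in("scene","top")}
P={n:cloud(F[n]) for n in F}
def pts(c,n,lo,hi):
    p=P[n]; m=np.all((p>lo)&(p<hi),-1)
    m&= mask(F[n],c) if c!="black" else (hsv(F[n])[...,2]<70)
    return p[m]
def fit(q,pitch,z0,yaw0):
    c0=np.r_[q[:,:2].mean(0),z0]
    def ax(s): return R.from_euler("xyz",[0,s[3],s[2]]).apply([1,0,0])
    def res(s):
        d=q-[c0[0],c0[1]+s[0],s[1]]; a=ax(s); d=d-np.outer(d@a,a); return np.linalg.norm(d,axis=1)-.03
    r=least_squares(res,[0,z0,yaw0,pitch],loss="soft_l1",f_scale=.001)
    s=r.x; a=ax(s); o=np.array([c0[0],c0[1]+s[0],s[1]]); t=(q-o)@a
    lo,hi=np.percentile(t,[.7,99.3]); c=o+a*(lo+hi)/2
    return c.round(4),"yaw %.2f pitch %.2f len %.3f rms %.4f"%(*np.degrees(s[2:4]),hi-lo,np.sqrt(np.mean(res(s)**2))),len(q)
for n in ("top","scene"):
    print(n,"seated",fit(pts("orange",n,[.4,-.25,.065],[.65,-.12,.13]),0,.093,-.1))
    for c,lo,hi in(("orange",[.4,.11,.045],[.62,.215,.15]),("green",[.4,.195,.045],[.62,.29,.15]),("blue",[.4,.285,.05],[.65,.385,.15])):
        q=pts(c,n,lo,hi)
        if c=="blue": 
            # drop rack-plate points: keep above plane through green axis minus a bit
            q=q[(q[:,2]>.081+.012-np.tan(np.pi/6)*(q[:,0]-.53))]
        print(n,c,fit(q,.52,.09,-.1))
    print(n,"b0",fit(pts("black",n,[.4,-.31,.05],[.63,-.245,.08]),0,.042,-.1))
yw=[pts("yellow","top",[.42,-.135,.04],[.62,-.09,.055]),pts("yellow","top",[.42,-.34,.04],[.62,-.29,.055])]
for q in yw: print("stop",np.polyfit(q[:,0]-.5,q[:,1],1).round(4),len(q),np.percentile(q,[1,99],axis=0).round(3).tolist())
for n in F:
    q=pts("yellow",n,[.36,-.35,.08],[.44,-.06,.165]); k=np.polyfit(q[:,1]+.2,q[:,0],1); print("plate",n,k.round(4),len(q),np.percentile(q[:,0]-np.polyval(k,q[:,1]+.2),[2,50,98]).round(4))
    p=P[n]; q=p[np.all((p>[.3,-.35,.164])&(p<[.48,-.05,.175]),-1)]
    k=np.polyfit(q[:,1]+.2,q[:,0],1); print("platetop",n,k.round(4),len(q),np.percentile(q[:,0]-np.polyval(k,q[:,1]+.2),[2,50,98]).round(4))
E
python3 m2.py
```

```text
top seated (array([ 0.5149, -0.1832,  0.0931]), 'yaw -5.47 pitch -0.11 len 0.147 rms 0.0018', 526)
top orange (array([0.5138, 0.16  , 0.0813]), 'yaw -7.12 pitch 29.94 len 0.150 rms 0.0032', 562)
top green (array([0.5216, 0.2417, 0.0824]), 'yaw -7.13 pitch 30.14 len 0.146 rms 0.0037', 561)
top blue (array([0.5317, 0.3228, 0.0823]), 'yaw -6.98 pitch 29.96 len 0.145 rms 0.0026', 546)
top b0 (array([ 0.5054, -0.2788,  0.0421]), 'yaw -5.44 pitch -0.07 len 0.146 rms 0.0024', 536)
scene seated (array([ 0.5007, -0.1827,  0.0943]), 'yaw -5.55 pitch 0.16 len 0.182 rms 0.0051', 506)
scene orange (array([0.5154, 0.1593, 0.081 ]), 'yaw -6.87 pitch 30.17 len 0.149 rms 0.0031', 600)
scene green (array([0.5272, 0.2402, 0.08  ]), 'yaw -6.89 pitch 30.16 len 0.144 rms 0.0026', 609)
scene blue (array([0.5367, 0.3221, 0.0799]), 'yaw -7.26 pitch 29.99 len 0.146 rms 0.0028', 649)
scene b0 (array([ 0.5088, -0.2776,  0.0412]), 'yaw -2.47 pitch 2.61 len 0.143 rms 0.0046', 130)
stop [-0.0965 -0.1118] 168 [[0.446, -0.124, 0.041], [0.602, -0.104, 0.051]]
stop [-0.0993 -0.3139] 180 [[0.429, -0.326, 0.041], [0.582, -0.303, 0.053]]
plate scene [0.0972 0.4053] 618 [-0.004  -0.      0.0041]
platetop scene [0.0938 0.4046] 81 [-0.005   0.0004  0.0038]
plate top [0.0943 0.4056] 59 [-0.0003  0.0001  0.0005]
platetop top [0.0952 0.4029] 157 [-0.0031 -0.      0.0029]
```

```bash
cat > plan.py <<'E'
import numpy as np, sys
from scipy.spatial.transform import Rotation as R
from rig import env
def rot(yawdeg,tilt=0):  # tool x points towards robot; tilt about tool y
    return R.from_euler("xyz",[180,0,180+yawdeg],degrees=True)*R.from_rotvec([0,tilt,0],degrees=True)
def plan(p,r,vmax=45,wmax=8):
    """From the present pose: equal rows to TCP p (m), orientation r."""
    s=env.observe(); p0=s["eef_pos"]; r0=R.from_euler("xyz",s["orientation"])
    w=(r0.inv()*r).as_rotvec(degrees=True); d=np.asarray(p)-p0
    n=max(1,int(np.ceil(max(np.linalg.norm(d)*1e3/vmax,np.linalg.norm(w)/wmax))))
    print("t",round(s["t"],2),"pos",p0.round(4),"F",s["contact_force"].round(1),"gap",round(s["finger_gap"],4),"n",n,"angle",w.round(2))
    print("rot first: per row",(w/n).round(2).tolist(),"| shift total in tool axes now (mm)",(r0.inv().apply(d)*1e3).round(1).tolist(),"after turn",(r.inv().apply(d)*1e3).round(1).tolist())
    rr=r0; out=[]
    for i in range(n):
        out.append((rr.inv().apply(d/n)).round(4).tolist()); rr=rr*R.from_rotvec(w/n,degrees=True)
    print(out)
E
python3 - <<'E'
from plan import *
plan([.28,.586,.30],rot(-7))
plan([.6,.15,.30],rot(-7))
E
```

```text
t 0.1 pos [0.28   0.5859 0.2258] F [ 0.4 -0.1 -0.4] gap 0.0916 n 3 angle [ -0.1   -0.02 -18.54]
rot first: per row [-0.03, -0.01, -6.18] | shift total in tool axes now (mm) [0.1, -0.0, -74.2] after turn [0.0, 0.1, -74.2]
[[0.0, -0.0, -0.0247], [0.0, 0.0, -0.0247], [0.0, 0.0, -0.0247]]
t 0.1 pos [0.28   0.5859 0.2258] F [ 0.4 -0.1 -0.4] gap 0.0916 n 13 angle [ -0.1   -0.02 -18.54]
rot first: per row [-0.01, -0.0, -1.43] | shift total in tool axes now (mm) [-476.6, -255.5, -73.8] after turn [-370.7, -393.7, -74.2]
[[-0.0367, -0.0197, -0.0057], [-0.0362, -0.0206, -0.0057], [-0.0356, -0.0215, -0.0057], [-0.0351, -0.0223, -0.0057], [-0.0345, -0.0232, -0.0057], [-0.0339, -0.024, -0.0057], [-0.0333, -0.0249, -0.0057], [-0.0327, -0.0257, -0.0057], [-0.0321, -0.0265, -0.0057], [-0.0314, -0.0273, -0.0057], [-0.0307, -0.0281, -0.0057], [-0.03, -0.0288, -0.0057], [-0.0293, -0.0296, -0.0057]]
```

Call:
jog_arm:
  claw: [0.6,0.6,0.6,0.6,0.6,0.6,0.6,0.6,0.6,0.6,0.6,0.6]
  travel:
    - [0,0,-0.025]
    - [0,0,-0.025]
    - [0,0,-0.025]
    - [-0.03,-0.033,0]
    - [-0.03,-0.033,0]
    - [-0.03,-0.033,0]
    - [-0.03,-0.033,0]
    - [-0.03,-0.033,0]
    - [-0.03,-0.033,0]
    - [-0.03,-0.033,0]
    - [-0.03,-0.033,0]
    - [-0.03,-0.033,0]
  delta_rot:
    - [0,0,-6.2]
    - [0,0,-6.2]
    - [0,0,-6.2]
    - [0,0,0]
    - [0,0,0]
    - [0,0,0]
    - [0,0,0]
    - [0,0,0]
    - [0,0,0]
    - [0,0,0]
    - [0,0,0]
    - [0,0,0]

```text
t: 1.3
eef_pos: [0.5129, 0.2572, 0.3014]
orientation: [-3.141, -0.0, 3.02]
contact_force: [0.7, 0.4, -0.1]
finger_gap: 0.0551
finger_force: 0.0
```

Run:
```python
from plan import *
print(env.observe()["joints"].round(2))
plan([.5767,.1519,.20],rot(-7,30))
```

```text
[-0.22  0.29 -0.37  1.66  0.11  1.21  0.84]
t 1.3 pos [0.5129 0.2572 0.3014] F [ 0.7  0.4 -0.1] gap 0.0551 n 4 angle [-0.04 29.97  0.05]
rot first: per row [-0.01, 7.49, 0.01] | shift total in tool axes now (mm) [-76.1, -96.8, 101.4] after turn [-116.6, -96.7, 49.7]
[[-0.019, -0.0242, 0.0254], [-0.0222, -0.0242, 0.0226], [-0.0249, -0.0242, 0.0196], [-0.0273, -0.0242, 0.0161]]
```

Call:
jog_arm:
  claw: [0.6,0.6,0.6,0.6,0.6,0.6,0.6,0.6]
  travel:
    - [-0.015,-0.024,0]
    - [-0.015,-0.024,0]
    - [-0.015,-0.024,0]
    - [-0.015,-0.024,0]
    - [0,0,0.02]
    - [0,0,0.02]
    - [0,0,0]
    - [0,0,0]
  delta_rot:
    - [0,7.5,0]
    - [0,7.5,0]
    - [0,7.5,0]
    - [0,7.5,0]
    - [0,0,0]
    - [0,0,0]
    - [0,0,0]
    - [0,0,0]

```text
t: 2.1
eef_pos: [0.5385, 0.1593, 0.2557]
orientation: [-3.141, -0.524, 3.021]
contact_force: [0.7, -0.9, 1.5]
finger_gap: 0.055
finger_force: 0.0
```

Run:
```python
from plan import *
print(env.observe()["joints"].round(2))
plan([.5668,.1531,.1445],rot(-7,30))
plan([.5171,.1592,.0579],rot(-7,30))
```

```text
[-0.03  0.65 -0.31  1.33 -0.03  1.66  1.13]
t 2.1 pos [0.5385 0.1593 0.2557] F [ 0.7 -0.9  1.5] gap 0.055 n 3 angle [-0.05 -0.04  0.08]
rot first: per row [-0.02, -0.01, 0.03] | shift total in tool axes now (mm) [-80.6, -2.7, 81.8] after turn [-80.5, -2.7, 81.9]
[[-0.0269, -0.0009, 0.0273], [-0.0269, -0.0009, 0.0273], [-0.0268, -0.0009, 0.0273]]
t 2.1 pos [0.5385 0.1593 0.2557] F [ 0.7 -0.9  1.5] gap 0.055 n 5 angle [-0.05 -0.04  0.08]
rot first: per row [-0.01, -0.01, 0.02] | shift total in tool axes now (mm) [-80.6, -2.6, 181.9] after turn [-80.5, -2.7, 181.9]
[[-0.0161, -0.0005, 0.0364], [-0.0161, -0.0005, 0.0364], [-0.0161, -0.0005, 0.0364], [-0.0161, -0.0005, 0.0364], [-0.0161, -0.0005, 0.0364]]
```

Call:
jog_arm:
  claw: [0.6,0.6,0.6,0.6,0.6,0.6,0.6,0.6,0.6]
  travel:
    - [-0.0275,-0.001,0.025]
    - [-0.0275,-0.001,0.025]
    - [-0.0255,-0.001,0.025]
    - [0,0,0.025]
    - [0,0,0.025]
    - [0,0,0.025]
    - [0,0,0.02]
    - [0,0,0]
    - [0,0,0]
  delta_rot:
    - [0,0,0]
    - [0,0,0]
    - [0,0,0]
    - [0,0,0]
    - [0,0,0]
    - [0,0,0]
    - [0,0,0]
    - [0,0,0]
    - [0,0,0]

```text
t: 3.0
eef_pos: [0.5246, 0.1583, 0.0696]
orientation: [3.141, -0.521, 3.021]
contact_force: [0.3, -0.1, 0.9]
finger_gap: 0.055
finger_force: 0.0
```

Run:
```python
from plan import *
import cv2
f=env.grab_frame("scene"); im=f["image"][120:290,190:430,::-1]
cv2.imwrite("pics/s1.png",cv2.resize(im,None,fx=3,fy=3,interpolation=cv2.INTER_CUBIC))
plan([.5171,.1592,.0579],rot(-7,30))
```

```text
t 3.05 pos [0.5252 0.1583 0.0698] F [ 0.8  0.8 -0. ] gap 0.0552 n 1 angle [0.02 0.2  0.07]
rot first: per row [0.02, 0.2, 0.07] | shift total in tool axes now (mm) [1.1, -0.1, 14.4] after turn [1.1, -0.1, 14.4]
[[0.0011, -0.0001, 0.0144]]
```

View pics/s1.png

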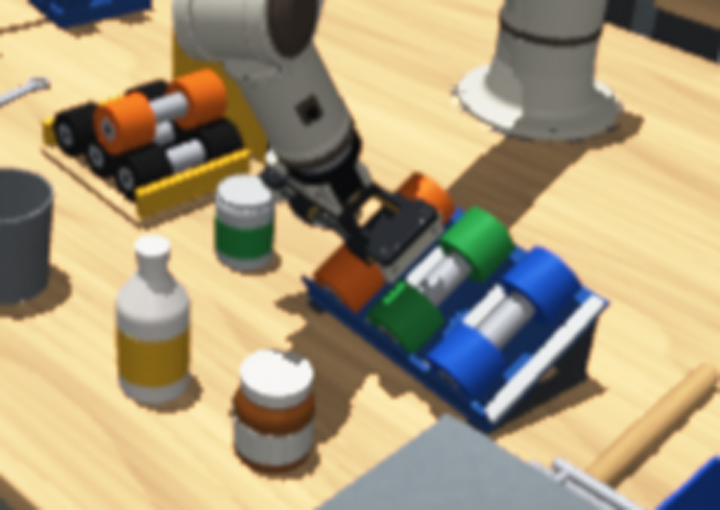

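The gripper, at (400,230) in the crop, straddles the orange roller's core and clears the green one. Next I go down the last 14 mm and grip.

Call:
jog_arm:
  claw: [0.6,0.6,0.6,0,0,0,0,0,0]
  travel:
    - [0,0,0.007]
    - [0,0,0.007]
    - [0,0,0]
    - [0,0,0]
    - [0,0,0]
    - [0,0,0]
    - [0,0,0]
    - [0,0,0]
    - [0,0,0]
  delta_rot:
    - [0,0,0]
    - [0,0,0]
    - [0,0,0]
    - [0,0,0]
    - [0,0,0]
    - [0,0,0]
    - [0,0,0]
    - [0,0,0]
    - [0,0,0]

```text
t: 3.95
eef_pos: [0.5164, 0.1589, 0.056]
orientation: [3.141, -0.523, 3.02]
contact_force: [-0.4, -0.1, 0.5]
finger_gap: 0.0272
finger_force: 30.0
```

Run:
```python
from plan import *
plan([.5171,.1592,.0579],rot(-7,30))
```

```text
t 3.95 pos [0.5164 0.1589 0.056 ] F [-0.4 -0.1  0.5] gap 0.0272 n 1 angle [-0.01  0.02  0.05]
rot first: per row [-0.01, 0.02, 0.05] | shift total in tool axes now (mm) [0.4, 0.4, -2.0] after turn [0.4, 0.4, -2.0]
[[0.0004, 0.0004, -0.002]]
```

Call:
jog_arm:
  claw: [0,0,0,0,0,0,0,0,0,0]
  travel:
    - [0,0,-0.005]
    - [0,0,-0.01]
    - [0,0,-0.02]
    - [0,0,-0.03]
    - [0,0,-0.03]
    - [0,0,-0.03]
    - [0,0,-0.03]
    - [0,0,-0.03]
    - [0,0,0]
    - [0,0,0]
  delta_rot:
    - [0,0,0]
    - [0,0,0]
    - [0,0,0]
    - [0,0,0]
    - [0,0,0]
    - [0,0,0]
    - [0,0,0]
    - [0,0,0]
    - [0,0,0]
    - [0,0,0]

```text
t: 4.95
eef_pos: [0.6081, 0.1476, 0.2159]
orientation: [3.141, -0.523, 3.02]
contact_force: [-0.3, 0.5, -3.3]
finger_gap: 0.0275
finger_force: 30.0
```

Run:
```python
from plan import *
s=env.observe();print(s["contact_force"],s["moment"])
u=np.array([.9954,-.0958]);v=np.array([.0958,.9954])
# hover: cradle-axis coordinate of grasp .52, across -.1964
p=.525*u-.1964*v; print(p)
plan([*p,.27],rot(-5.5))
```

```text
[-0.34003163  0.51961677 -3.30286285] [-0.09336392 -0.91269187  0.0038313 ]
[ 0.50376988 -0.24579156]
t 4.95 pos [0.6081 0.1476 0.2159] F [-0.3  0.5 -3.3] gap 0.0275 n 10 angle [  0.39 -29.96  -1.42]
rot first: per row [0.04, -3.0, -0.14] | shift total in tool axes now (mm) [75.5, -403.1, -19.0] after turn [66.2, -401.6, -54.1]
[[0.0076, -0.0403, -0.0019], [0.0075, -0.0403, -0.0023], [0.0075, -0.0403, -0.0026], [0.0075, -0.0403, -0.003], [0.0074, -0.0402, -0.0034], [0.0073, -0.0402, -0.0037], [0.0072, -0.0402, -0.0041], [0.0071, -0.0402, -0.0044], [0.007, -0.0402, -0.0048], [0.0068, -0.0402, -0.0051]]
```

Call:
jog_arm:
  claw: [0,0,0,0,0,0,0,0,0,0,0,0]
  travel:
    - [0,0,-0.012]
    - [0,0,-0.012]
    - [0,0,-0.012]
    - [0,0,-0.012]
    - [0,0,-0.012]
    - [0.004,-0.033,0]
    - [0.004,-0.04,0]
    - [0.004,-0.04,0]
    - [0.004,-0.04,0]
    - [0.004,-0.04,0]
    - [0.004,-0.04,0]
    - [0.004,-0.04,0]
  delta_rot:
    - [0,-6,0]
    - [0,-6,0]
    - [0,-6,0]
    - [0,-6,0]
    - [0,-6,0]
    - [0,0,-0.7]
    - [0,0,-0.7]
    - [0,0,0]
    - [0,0,0]
    - [0,0,0]
    - [0,0,0]
    - [0,0,0]

```text
t: 6.15
eef_pos: [0.5678, -0.124, 0.2702]
orientation: [3.141, -0.005, 3.046]
contact_force: [-0.1, 0.3, -3.8]
finger_gap: 0.0274
finger_force: 30.0
```

Run:
```python
from plan import *
s=env.observe();print(s["contact_force"],s["moment"])
u=np.array([.9954,-.0958]);v=np.array([.0958,.9954])
p=.525*u-.1964*v; print(p)
plan([*p,.22],rot(-5.5))
```

```text
[-0.1262467   0.30542594 -3.83168234] [ 0.03347178 -0.07401216  0.01394045]
[ 0.50376988 -0.24579156]
t 6.15 pos [ 0.5678 -0.124   0.2702] F [-0.1  0.3 -3.8] gap 0.0274 n 4 angle [ 0.05 -0.28 -0.  ]
rot first: per row [0.01, -0.07, -0.0] | shift total in tool axes now (mm) [51.8, -127.4, 50.3] after turn [52.1, -127.4, 50.2]
[[0.013, -0.0319, 0.0126], [0.013, -0.0319, 0.0126], [0.013, -0.0319, 0.0126], [0.013, -0.0319, 0.0126]]
```

Call:
jog_arm:
  claw: [0,0,0,0,0,0,0,0]
  travel:
    - [0.013,-0.032,0]
    - [0.013,-0.032,0]
    - [0.013,-0.032,0.01]
    - [0.013,-0.0315,0.01]
    - [0,0,0.02]
    - [0,0,0.01]
    - [0,0,0]
    - [0,0,0]
  delta_rot:
    - [0,0,0]
    - [0,0,0]
    - [0,0,0]
    - [0,-0.3,0]
    - [0,0,0]
    - [0,0,0]
    - [0,0,0]
    - [0,0,0]

```text
t: 6.95
eef_pos: [0.5069, -0.2434, 0.222]
orientation: [3.14, 0.004, 3.047]
contact_force: [0.7, 0.3, -1.9]
finger_gap: 0.0271
finger_force: 30.0
```

```bash
cat > look.py <<'E'
import sys
from plan import *
from h import *
def look(tag,lo,hi,c="orange"):
    for n in("scene","top"):
        f=env.grab_frame(n); P=cloud(f)
        x0,x1,y0,y1=(190,310,100,220) if n=="scene" else (240,400,160,280)
        im=f["image"][y0:y1,x0:x1,::-1]
        cv2.imwrite(f"pics/{tag}_{n}.png",cv2.resize(im,None,fx=4,fy=4,interpolation=cv2.INTER_CUBIC))
        m=mask(f,c)&np.all((P>lo)&(P<hi),-1); q=P[m]
        if len(q)<40: print(n,"few",len(q)); continue
        c0=q.mean(0)
        def ax(s): return R.from_euler("xyz",[0,s[3],s[2]]).apply([1,0,0])
        def res(s):
            d=q-[c0[0],c0[1]+s[0],s[1]]; a=ax(s); d=d-np.outer(d@a,a); return np.linalg.norm(d,axis=1)-.03
        s=least_squares(res,[0,c0[2]-.02,-.096,0],loss="soft_l1",f_scale=.001).x
        a=ax(s); o=np.array([c0[0],c0[1]+s[0],s[1]]); t=(q-o)@a; e=np.percentile(t,[.7,99.3]); c=o+a*e.mean()
        u=np.array([.9954,-.0958]);v=np.array([.0958,.9954])
        print(n,len(q),"centre",c.round(4),"along %.4f across %.4f"%(c[:2]@u,c[:2]@v),"yaw/pitch",np.degrees(s[2:]).round(2),"len",np.ptp(e).round(4))
E
python3 - <<'E'
from look import *
look("l1",[.38,-.3,.19],[.62,-.19,.29])
plan([*(.525*np.array([.9954,-.0958])-.1964*np.array([.0958,.9954])),.22],rot(-5.5))
E
```

```text
scene 400 centre [ 0.4963 -0.244   0.2469] along 0.5174 across -0.1953 yaw/pitch [-5.36  1.67] len 0.148Traceback (most recent call last):
  File "<stdin>", line 2, in <module>
  File "look.py", line 10, in look
    m=mask(f,c)&np.all((P>lo)&(P<hi),-1); q=P[m]
      ~~~~^^^^^
  File "h.py", line 11, in mask
    h=hsv(f); a,b,s,v=COL[c]
                      ~~~^^^
TypeError: unhashable type: 'numpy.ndarray'
```

View pics/l1_scene.png

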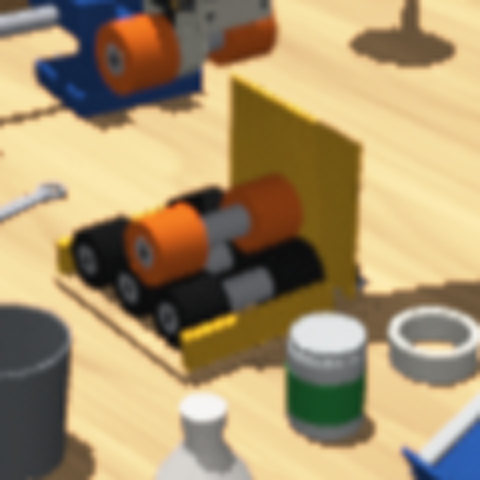

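```bash
sed -i 's/; c=o+a\*e.mean()/; C=o+a*e.mean()/; s/c.round(4),"along/C.round(4),"along/; s/(c\[:2\]@u,c\[:2\]@v)/(C[:2]@u,C[:2]@v)/' look.py
python3 - <<'E'
from look import *
look("l2",[.38,-.3,.19],[.62,-.19,.29])
plan([*(.525*np.array([.9954,-.0958])-.1964*np.array([.0958,.9954])),.22],rot(-5.5))
E
```

```text
scene 403 centre [ 0.4964 -0.2449  0.2474] along 0.5176 across -0.1962 yaw/pitch [-5.38  0.79] len 0.15
top 564 centre [ 0.4941 -0.2439  0.2447] along 0.5152 across -0.1954 yaw/pitch [-5.44 -0.73] len 0.1489
t 7.15 pos [ 0.5077 -0.2446  0.2233] F [-0.8 -0.4 -1.9] gap 0.0271 n 1 angle [-0.01  0.37  0.04]
rot first: per row [-0.01, 0.37, 0.04] | shift total in tool axes now (mm) [3.8, -1.5, 3.3] after turn [3.8, -1.5, 3.3]
[[0.0038, -0.0015, 0.0033]]
```

Call:
jog_arm:
  claw: [0,0,0,0,0,0,0,0]
  travel:
    - [0,-0.001,0.025]
    - [0,0,0.025]
    - [0,0,0.025]
    - [0,0,0.025]
    - [0,0,0.02]
    - [0,0,0.015]
    - [0,0,0]
    - [0,0,0]
  delta_rot:
    - [0,0.3,0]
    - [0,0,0]
    - [0,0,0]
    - [0,0,0]
    - [0,0,0]
    - [0,0,0]
    - [0,0,0]
    - [0,0,0]

```text
t: 7.95
eef_pos: [0.5074, -0.2463, 0.088]
orientation: [-3.141, 0.0, 3.045]
contact_force: [-0.1, 0.6, -2.7]
finger_gap: 0.0273
finger_force: 30.0
```

Run:
```python
from look import *
look("l3",[.38,-.3,.085],[.62,-.224,.16])
look("l3",[.38,-.225,.085],[.62,-.14,.16])
s=env.observe();print(s["eef_pos"],s["contact_force"],s["moment"],s["orientation"])
```

```text
scene 186 centre [ 0.5175 -0.2534  0.1123] along 0.5394 across -0.2027 yaw/pitch [0.9  1.39] len 0.1093
top 369 centre [ 0.4944 -0.2459  0.1104] along 0.5157 across -0.1974 yaw/pitch [-5.69 -0.42] len 0.1481
scene 536 centre [ 0.5094 -0.1853  0.0953] along 0.5248 across -0.1356 yaw/pitch [-4.56  1.  ] len 0.1626
top 273 centre [ 0.508  -0.2081  0.0975] along 0.5256 across -0.1585 yaw/pitch [17.    4.39] len 0.1767
[ 0.50783794 -0.24660538  0.08882425] [ 0.50286742 -0.55633988 -3.38690161] [0.0195682  0.02851044 0.03595663] [-3.14082588e+00  2.19694306e-03  3.04489930e+00]
```

View pics/l3_scene.png

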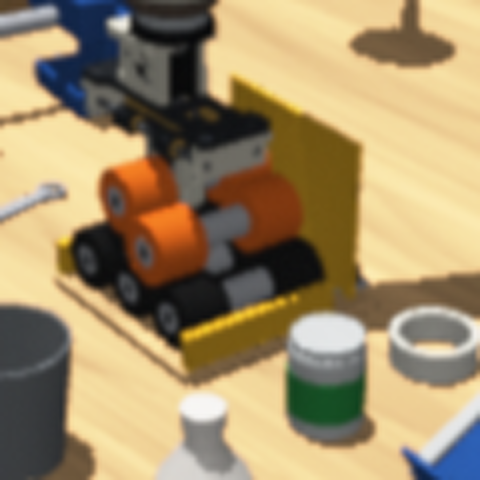

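The held roller, at (140,190), hangs parallel over the free gap with about 17 mm to go.

Call:
jog_arm:
  claw: [0,0,0,0,0,0]
  travel:
    - [0,0,0.006]
    - [0,0.001,0.006]
    - [0,0,0.002]
    - [0,0,0.001]
    - [0,0,0]
    - [0,0,0]
  delta_rot:
    - [0,0,0]
    - [0,0,0]
    - [0,0,0]
    - [0,0,0]
    - [0,0,0]
    - [0,0,0]

```text
t: 8.75
eef_pos: [0.507, -0.2453, 0.0725]
orientation: [3.142, -0.0, 3.045]
contact_force: [0.4, -0.6, -2.8]
finger_gap: 0.0271
finger_force: 30.0
```

Call:
jog_arm:
  claw: [0,0,0,0]
  travel:
    - [0,0,0.001]
    - [0,0,0]
    - [0,0,0]
    - [0,0,0]
  delta_rot:
    - [0,0,0]
    - [0,0,0]
    - [0,0,0]
    - [0,0,0]

```text
t: 9.15
eef_pos: [0.507, -0.2452, 0.0716]
orientation: [-3.142, 0.0, 3.045]
contact_force: [-0.5, 0.8, -2.8]
finger_gap: 0.0271
finger_force: 30.0
```

Call:
jog_arm:
  claw: [0,0,0,0]
  travel:
    - [0,0,0.001]
    - [0,0,0]
    - [0,0,0]
    - [0,0,0]
  delta_rot:
    - [0,0,0]
    - [0,0,0]
    - [0,0,0]
    - [0,0,0]

```text
t: 9.55
eef_pos: [0.5071, -0.2457, 0.071]
orientation: [-3.141, 0.001, 3.045]
contact_force: [-2.4, -1.4, 4.4]
finger_gap: 0.0272
finger_force: 30.0
```

Call:
jog_arm:
  claw: [0.42,0.42,0.42,0.42,0.42,0.42]
  travel:
    - [0,0,-0.001]
    - [0,0,0]
    - [0,0,-0.001]
    - [-0.004,0,-0.0015]
    - [0,0,0]
    - [0,0,0]
  delta_rot:
    - [0,0,0]
    - [0,0,0]
    - [0,0,0]
    - [0,0,0]
    - [0,0,0]
    - [0,0,0]

```text
t: 10.15
eef_pos: [0.5112, -0.2455, 0.074]
orientation: [3.142, 0.0, 3.045]
contact_force: [0.1, 0.8, -0.3]
finger_gap: 0.0386
finger_force: 0.0
```

Run:
```python
from look import *
look("l4",[.38,-.3,.075],[.62,-.224,.13])
s=env.observe();print(s["eef_pos"],s["contact_force"],s["finger_gap"],"across",s["eef_pos"][:2]@[.0958,.9954],"along",s["eef_pos"][:2]@[.9954,-.0958])
```

```text
scene 135 centre [ 0.5175 -0.2509  0.0959] along 0.5392 across -0.2001 yaw/pitch [6.07 7.27] len 0.1052
top 326 centre [ 0.4931 -0.2453  0.0926] along 0.5144 across -0.1970 yaw/pitch [-5.26  0.12] len 0.1478
[ 0.51095394 -0.24554955  0.07399654] [-0.28400658 -0.30246432 -0.24222899] 0.03858688953983539 across -0.19547063711254045 along 0.5321271964379495
```

Call:
jog_arm:
  claw: [0.42,0,0,0,0,0]
  travel:
    - [0.0015,-0.001,0]
    - [0,0,0]
    - [0,0,0]
    - [0,0,0]
    - [0,0,0]
    - [0,0,0]
  delta_rot:
    - [0,0,0]
    - [0,0,0]
    - [0,0,0]
    - [0,0,0]
    - [0,0,0]
    - [0,0,0]

```text
t: 10.85
eef_pos: [0.5091, -0.2464, 0.0737]
orientation: [3.141, -0.001, 3.045]
contact_force: [-0.5, -0.2, -2.8]
finger_gap: 0.0272
finger_force: 30.0
```

Call:
jog_arm:
  claw: [0,0,0,0,0]
  travel:
    - [0.003,0,0]
    - [0.003,0,0]
    - [0.003,0,0]
    - [0,0,0]
    - [0,0,0]
  delta_rot:
    - [0,0,0]
    - [0,0,0]
    - [0,0,0]
    - [0,0,0]
    - [0,0,0]

```text
t: 11.35
eef_pos: [0.5002, -0.2456, 0.074]
orientation: [3.142, -0.0, 3.045]
contact_force: [0.6, -0.6, -3.4]
finger_gap: 0.0272
finger_force: 30.0
```

Call:
jog_arm:
  claw: [0,0,0,0]
  travel:
    - [0.002,0,0]
    - [0.001,0,0]
    - [0,0,0]
    - [0,0,0]
  delta_rot:
    - [0,0,0]
    - [0,0,0]
    - [0,0,0]
    - [0,0,0]

```text
t: 11.75
eef_pos: [0.4975, -0.2453, 0.074]
orientation: [3.142, 0.0, 3.045]
contact_force: [-0.1, 0.8, -2.7]
finger_gap: 0.0272
finger_force: 30.0
```

Call:
jog_arm:
  claw: [0,0,0,0]
  travel:
    - [0.001,0,0]
    - [0,0,0]
    - [0,0,0]
    - [0,0,0]
  delta_rot:
    - [0,0,0]
    - [0,0,0]
    - [0,0,0]
    - [0,0,0]

```text
t: 12.15
eef_pos: [0.4965, -0.2452, 0.074]
orientation: [3.142, 0.0, 3.045]
contact_force: [-0.0, 0.4, -3.3]
finger_gap: 0.0273
finger_force: 30.0
```

Call:
jog_arm:
  claw: [0,0,0,0]
  travel:
    - [0.001,0,0]
    - [0,0,0]
    - [0,0,0]
    - [0,0,0]
  delta_rot:
    - [0,0,0]
    - [0,0,0]
    - [0,0,0]
    - [0,0,0]

```text
t: 12.55
eef_pos: [0.4954, -0.2451, 0.074]
orientation: [3.142, 0.0, 3.045]
contact_force: [-0.4, 0.9, -1.6]
finger_gap: 0.0269
finger_force: 30.0
```

Call:
jog_arm:
  claw: [0,0,0,0]
  travel:
    - [0.001,0,0.0005]
    - [0,0,0]
    - [0,0,0]
    - [0,0,0]
  delta_rot:
    - [0,0,0]
    - [0,0,0]
    - [0,0,0]
    - [0,0,0]

```text
t: 12.95
eef_pos: [0.4945, -0.2451, 0.0736]
orientation: [-3.142, 0.0, 3.045]
contact_force: [-0.4, -0.6, -1.4]
finger_gap: 0.0272
finger_force: 30.0
```

Call:
jog_arm:
  claw: [0,0,0,0]
  travel:
    - [0.001,0,0]
    - [0,0,0]
    - [0,0,0]
    - [0,0,0]
  delta_rot:
    - [0,0,0]
    - [0,0,0]
    - [0,0,0]
    - [0,0,0]

```text
t: 13.35
eef_pos: [0.4934, -0.2449, 0.0736]
orientation: [-3.142, -0.0, 3.045]
contact_force: [-0.6, -0.3, -2.9]
finger_gap: 0.0275
finger_force: 30.0
```

Call:
jog_arm:
  claw: [0,0,0,0]
  travel:
    - [0.001,0,0]
    - [0,0,0]
    - [0,0,0]
    - [0,0,0]
  delta_rot:
    - [0,0,0]
    - [0,0,0]
    - [0,0,0]
    - [0,0,0]

```text
t: 13.75
eef_pos: [0.4926, -0.2449, 0.0736]
orientation: [-3.142, 0.0, 3.045]
contact_force: [1.6, 0.2, -2.0]
finger_gap: 0.0274
finger_force: 30.0
```

Call:
jog_arm:
  claw: [0,0,0,0]
  travel:
    - [0.0005,0,0]
    - [0,0,0]
    - [0,0,0]
    - [0,0,0]
  delta_rot:
    - [0,0,0]
    - [0,0,0]
    - [0,0,0]
    - [0,0,0]

```text
t: 14.15
eef_pos: [0.4927, -0.2448, 0.0737]
orientation: [-3.141, 0.001, 3.045]
contact_force: [4.3, -1.3, -4.5]
finger_gap: 0.0268
finger_force: 30.0
```

Call:
jog_arm:
  claw: [0,0,0,0]
  travel:
    - [0.0005,0,0]
    - [0,0,0]
    - [0,0,0]
    - [0,0,0]
  delta_rot:
    - [0,0,0]
    - [0,0,0]
    - [0,0,0]
    - [0,0,0]

```text
t: 14.55
eef_pos: [0.4927, -0.2448, 0.0739]
orientation: [-3.141, 0.002, 3.045]
contact_force: [5.2, -1.0, -5.7]
finger_gap: 0.0277
finger_force: 30.0
```

Call:
jog_arm:
  claw: [0,0,0,0]
  travel:
    - [0.0005,0,0.0004]
    - [0,0,0]
    - [0,0,0]
    - [0,0,0]
  delta_rot:
    - [0,0,0]
    - [0,0,0]
    - [0,0,0]
    - [0,0,0]

```text
t: 14.95
eef_pos: [0.4927, -0.2448, 0.0737]
orientation: [-3.141, 0.003, 3.045]
contact_force: [6.3, -1.5, -4.0]
finger_gap: 0.0271
finger_force: 30.0
```

Call:
jog_arm:
  claw: [0,0,0,0]
  travel:
    - [0,0,0.0004]
    - [0,0,0]
    - [0,0,0]
    - [0,0,0]
  delta_rot:
    - [0,0,0]
    - [0,0,0]
    - [0,0,0]
    - [0,0,0]

```text
t: 15.35
eef_pos: [0.4926, -0.2449, 0.0735]
orientation: [-3.141, 0.003, 3.045]
contact_force: [6.0, -0.5, -1.2]
finger_gap: 0.0271
finger_force: 30.0
```

Call:
jog_arm:
  claw: [0,0,0,0]
  travel:
    - [0.0006,0,0.0003]
    - [0,0,0]
    - [0,0,0]
    - [0,0,0]
  delta_rot:
    - [0,0,0]
    - [0,0,0]
    - [0,0,0]
    - [0,0,0]

```text
t: 15.75
eef_pos: [0.4926, -0.2449, 0.0734]
orientation: [-3.141, 0.004, 3.045]
contact_force: [5.1, -1.9, -2.4]
finger_gap: 0.027
finger_force: 30.0
```

Call:
jog_arm:
  claw: [0,0,0,0]
  travel:
    - [-0.001,0,0.0004]
    - [-0.0006,0,0]
    - [0,0,0]
    - [0,0,0]
  delta_rot:
    - [0,0,0]
    - [0,0,0]
    - [0,0,0]
    - [0,0,0]

```text
t: 16.15
eef_pos: [0.4926, -0.2449, 0.0733]
orientation: [-3.141, 0.001, 3.045]
contact_force: [2.2, 1.4, 5.1]
finger_gap: 0.0277
finger_force: 30.0
```

Call:
jog_arm:
  claw: [0,0,0,0,0]
  travel:
    - [0.001,0,0]
    - [0.001,0,0]
    - [0.0004,0,0]
    - [0,0,0]
    - [0,0,0]
  delta_rot:
    - [0,0,0]
    - [0,0,0]
    - [0,0,0]
    - [0,0,0]
    - [0,0,0]

```text
t: 16.65
eef_pos: [0.4926, -0.245, 0.0734]
orientation: [-3.141, 0.006, 3.045]
contact_force: [7.3, -0.6, 1.0]
finger_gap: 0.0273
finger_force: 30.0
```

Call:
jog_arm:
  claw: [0,0,0]
  travel:
    - [0.0003,0,0]
    - [0,0,0]
    - [0,0,0]
  delta_rot:
    - [0,0,0]
    - [0,0,0]
    - [0,0,0]

```text
t: 16.95
eef_pos: [0.4927, -0.245, 0.0734]
orientation: [-3.141, 0.006, 3.045]
contact_force: [8.7, -0.0, 0.9]
finger_gap: 0.0272
finger_force: 30.0
```

Call:
jog_arm:
  claw: [0,0,0,0,0.42,0.42,0.42,0.42,0.42]
  travel:
    - [-0.001,0,0]
    - [-0.001,0,0]
    - [0,0,0]
    - [0,0,0]
    - [0,0,0]
    - [0,0,0]
    - [0,0,0]
    - [0,0,0]
    - [0,0,0]
  delta_rot:
    - [0,0,0]
    - [0,0,0]
    - [0,0,0]
    - [0,0,0]
    - [0,0,0]
    - [0,0,0]
    - [0,0,0]
    - [0,0,0]
    - [0,0,0]

```text
t: 17.85
eef_pos: [0.4903, -0.2447, 0.0716]
orientation: [3.141, -0.002, 3.045]
contact_force: [-1.1, -1.2, -0.3]
finger_gap: 0.0383
finger_force: 0.5
```

Call:
jog_arm:
  claw: [0.42,0.42,0.42,0.42,0.42,0.42,0.42,0.42,0.42]
  travel:
    - [0,0,-0.005]
    - [0,0,-0.02]
    - [0,0,-0.03]
    - [0,0,-0.04]
    - [0,0,-0.04]
    - [0,0,-0.04]
    - [0,0.03,-0.03]
    - [0,0.04,0]
    - [0,0.04,0]
  delta_rot:
    - [0,0,0]
    - [0,0,0]
    - [0,0,0]
    - [0,0,0]
    - [0,0,0]
    - [0,0,0]
    - [0,0,0]
    - [0,0,0]
    - [0,0,0]

```text
t: 18.75
eef_pos: [0.5027, -0.1342, 0.2791]
orientation: [-3.141, 0.004, 3.043]
contact_force: [-0.2, 1.3, -0.3]
finger_gap: 0.0385
finger_force: 0.0
```

Run:
```python
from look import *
look("l5",[.38,-.3,.075],[.62,-.224,.13])
print("seated");look("l6",[.38,-.21,.08],[.62,-.13,.13])
s=env.observe();print(s["joints"].round(2))
# blue: centre, offset 16 mm downhill
n=np.array([.4963,-.0609,.866]); d=np.array([.8596,-.1055,-.5]); c=np.array([.5344,.3224,.0812])
g=c+.0165*d-n*.0185; print("grasp tcp",g)
plan(g+n*.16,rot(-7,30))
```

```text
scene 207 centre [ 0.4753 -0.2449  0.0922] along 0.4966 across -0.1982 yaw/pitch [-1.78  1.66] len 0.1559
top few 0
seated
scene 467 centre [ 0.5011 -0.1812  0.0931] along 0.5162 across -0.1324 yaw/pitch [-5.34  0.34] len 0.1815
top few 34
[ 0.38  0.19 -0.19  1.82  0.04  1.13  1.65]
grasp tcp [0.53940185 0.3217859  0.056929  ]
t 18.95 pos [ 0.5021 -0.1338  0.2776] F [-0.1 -0.4 -0.9] gap 0.0384 n 11 angle [-0.43 30.03  1.61]
rot first: per row [-0.04, 2.73, 0.15] | shift total in tool axes now (mm) [-74.6, 454.8, 82.1] after turn [-94.3, 456.8, 40.3]
[[-0.0068, 0.0413, 0.0075], [-0.007, 0.0414, 0.0072], [-0.0073, 0.0414, 0.0069], [-0.0075, 0.0414, 0.0065], [-0.0077, 0.0414, 0.0062], [-0.0078, 0.0414, 0.0059], [-0.008, 0.0414, 0.0055], [-0.0082, 0.0415, 0.0052], [-0.0083, 0.0415, 0.0048], [-0.0084, 0.0415, 0.0044], [-0.0085, 0.0415, 0.004]]
```

Call:
jog_arm:
  claw: [0.6,0.6,0.6,0.6,0.6,0.6,0.6,0.6,0.6,0.6,0.6,0.6]
  travel:
    - [-0.007,0.041,0]
    - [-0.007,0.041,0]
    - [-0.007,0.041,0]
    - [-0.007,0.041,0]
    - [-0.007,0.041,0]
    - [-0.007,0.041,0]
    - [-0.007,0.041,0]
    - [-0.007,0.041,0]
    - [-0.007,0.041,0]
    - [-0.007,0.041,0]
    - [-0.007,0.041,0]
    - [0,0,0]
  delta_rot:
    - [0,0,0.8]
    - [0,0,0.8]
    - [0,0,0]
    - [0,0,0]
    - [0,0,0]
    - [0,6,0]
    - [0,6,0]
    - [0,6,0]
    - [0,6,0]
    - [0,6,0]
    - [0,0,0]
    - [0,0,0]

```text
t: 20.15
eef_pos: [0.6291, 0.3088, 0.2603]
orientation: [3.14, -0.532, 3.022]
contact_force: [-1.2, 1.4, 1.3]
finger_gap: 0.0548
finger_force: 0.0
```

Run:
```python
from look import *
print("new");look("l7",[.38,-.3,.075],[.62,-.222,.13])
print("seated");look("l8",[.38,-.21,.08],[.62,-.13,.13])
g=np.array([.5394,.3218,.0569]);n=np.array([.4963,-.0609,.866])
plan(g+n*.015,rot(-7,30))
```

```text
new
scene 219 centre [ 0.4756 -0.243   0.0915] along 0.4966 across -0.1963 yaw/pitch [-1.27  1.42] len 0.1569
top 476 centre [ 0.4773 -0.2441  0.0923] along 0.4985 across -0.1972 yaw/pitch [-5.4   0.13] len 0.1476
seated
scene 458 centre [ 0.5033 -0.1814  0.0927] along 0.5184 across -0.1323 yaw/pitch [-5.78  0.45] len 0.1763
top 510 centre [ 0.5147 -0.1815  0.0923] along 0.5297 across -0.1314 yaw/pitch [-5.35 -0.  ] len 0.1481
t 20.35 pos [0.6315 0.3014 0.2663] F [ 0.4 -0.4  0.4] gap 0.0548 n 5 angle [ 0.05  0.05 -0.27]
rot first: per row [0.01, 0.01, -0.05] | shift total in tool axes now (mm) [-23.2, 8.9, 213.3] after turn [-23.4, 9.0, 213.3]
[[-0.0046, 0.0018, 0.0427], [-0.0046, 0.0018, 0.0427], [-0.0047, 0.0018, 0.0427], [-0.0047, 0.0018, 0.0427], [-0.0047, 0.0018, 0.0427]]
```

View pics/l7_top.png

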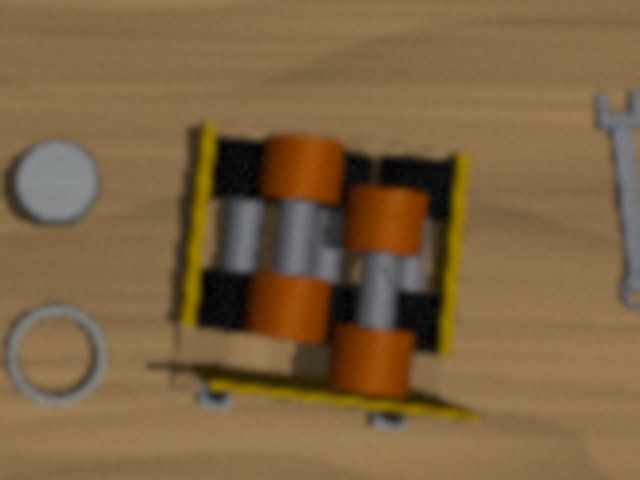

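The new orange roller at (380,290) is bedded, parallel to the others and against the plate; the seated one has not moved. Next is the blue roller.

Call:
jog_arm:
  claw: [0.6,0.6,0.6,0.6,0.6,0.6,0.6,0.6,0.6,0.6]
  travel:
    - [-0.012,0.0045,0.02]
    - [-0.0115,0.0045,0.03]
    - [0,0,0.03]
    - [0,0,0.03]
    - [0,0,0.03]
    - [0,0,0.03]
    - [0,0,0.025]
    - [0,0,0.015]
    - [0,0,0]
    - [0,0,0]
  delta_rot:
    - [0,0,-0.3]
    - [0,0,0]
    - [0,0,0]
    - [0,0,0]
    - [0,0,0]
    - [0,0,0]
    - [0,0,0]
    - [0,0,0]
    - [0,0,0]
    - [0,0,0]

```text
t: 21.35
eef_pos: [0.5493, 0.3215, 0.0742]
orientation: [3.139, -0.521, 3.021]
contact_force: [0.6, -0.3, 0.6]
finger_gap: 0.0548
finger_force: 0.0
```

Run:
```python
from plan import *
plan([.5394,.3218,.0569],rot(-7,30))
```

```text
t 21.35 pos [0.5493 0.3215 0.0742] F [ 0.6 -0.3  0.6] gap 0.0548 n 1 angle [0.13 0.13 0.07]
rot first: per row [0.13, 0.13, 0.07] | shift total in tool axes now (mm) [-0.1, -0.9, 19.9] after turn [-0.2, -0.9, 19.9]
[[-0.0001, -0.0009, 0.0199]]
```

Call:
jog_arm:
  claw: [0.6,0.6,0.6,0.6,0,0,0,0,0]
  travel:
    - [0,-0.001,0.009]
    - [0,0,0.009]
    - [0,0,0]
    - [0,0,0]
    - [0,0,0]
    - [0,0,0]
    - [0,0,0]
    - [0,0,0]
    - [0,0,0]
  delta_rot:
    - [0,0,0]
    - [0,0,0]
    - [0,0,0]
    - [0,0,0]
    - [0,0,0]
    - [0,0,0]
    - [0,0,0]
    - [0,0,0]
    - [0,0,0]

```text
t: 22.25
eef_pos: [0.5388, 0.3233, 0.0573]
orientation: [3.138, -0.523, 3.023]
contact_force: [0.4, 0.6, -0.4]
finger_gap: 0.0273
finger_force: 30.0
```

Call:
jog_arm:
  claw: [0,0,0,0,0,0,0,0,0,0]
  travel:
    - [0,0,-0.005]
    - [0,0,-0.01]
    - [0,0,-0.02]
    - [0,0,-0.03]
    - [0,0,-0.03]
    - [0,0,-0.03]
    - [0,0,-0.03]
    - [0,0,-0.03]
    - [0,0,0]
    - [0,0,0]
  delta_rot:
    - [0,0,0]
    - [0,0,0]
    - [0,0,0]
    - [0,0,0]
    - [0,0,0]
    - [0,0,0]
    - [0,0,0]
    - [0,0,0]
    - [0,0,0]
    - [0,0,0]

```text
t: 23.25
eef_pos: [0.6306, 0.3116, 0.2171]
orientation: [3.138, -0.523, 3.023]
contact_force: [-0.5, 0.1, -3.1]
finger_gap: 0.0273
finger_force: 30.0
```

Run:
```python
from plan import *
u=np.array([.9954,-.0958]);v=np.array([.0958,.9954])
plan([*(.545*u-.1645*v),.30],rot(-5.5))
```

```text
t 23.25 pos [0.6306 0.3116 0.2171] F [-0.5  0.1 -3.1] gap 0.0273 n 13 angle [  0.52 -29.95  -1.33]
rot first: per row [0.04, -2.3, -0.1] | shift total in tool axes now (mm) [76.6, -535.9, -53.3] after turn [52.9, -535.0, -82.9]
[[0.0059, -0.0412, -0.0041], [0.0058, -0.0412, -0.0043], [0.0057, -0.0412, -0.0045], [0.0056, -0.0412, -0.0047], [0.0055, -0.0412, -0.0049], [0.0053, -0.0412, -0.0051], [0.0052, -0.0412, -0.0053], [0.0051, -0.0412, -0.0054], [0.0049, -0.0412, -0.0056], [0.0048, -0.0412, -0.0058], [0.0046, -0.0412, -0.0059], [0.0044, -0.0412, -0.0061], [0.0042, -0.0412, -0.0062]]
```

Call:
jog_arm:
  claw: [0,0,0,0,0,0,0,0,0,0,0,0]
  travel:
    - [0,0,-0.017]
    - [0,0,-0.017]
    - [0,0,-0.017]
    - [0,0,-0.017]
    - [0,0,-0.017]
    - [0,-0.03,0]
    - [0,-0.04,0]
    - [0,-0.04,0]
    - [0,-0.04,0]
    - [0,-0.04,0]
    - [0,-0.04,0]
    - [0,-0.04,0]
  delta_rot:
    - [0,-6,0]
    - [0,-6,0]
    - [0,-6,0]
    - [0,-6,0]
    - [0,-6,0]
    - [0,0,-0.7]
    - [0,0,-0.7]
    - [0,0,0]
    - [0,0,0]
    - [0,0,0]
    - [0,0,0]
    - [0,0,0]

```text
t: 24.45
eef_pos: [0.6263, 0.0386, 0.294]
orientation: [3.139, -0.005, 3.047]
contact_force: [1.0, 0.3, -3.1]
finger_gap: 0.0271
finger_force: 30.0
```

Run:
```python
from plan import *
u=np.array([.9954,-.0958]);v=np.array([.0958,.9954])
plan([*(.545*u-.1645*v),.25],rot(-5.5))
```

```text
t 24.45 pos [0.6263 0.0386 0.294 ] F [ 1.   0.3 -3.1] gap 0.0271 n 7 angle [ 0.13 -0.29  0.08]
rot first: per row [0.02, -0.04, 0.01] | shift total in tool axes now (mm) [74.9, -262.9, 43.8] after turn [74.7, -262.9, 44.0]
[[0.0107, -0.0376, 0.0063], [0.0107, -0.0376, 0.0063], [0.0107, -0.0376, 0.0063], [0.0107, -0.0376, 0.0063], [0.0107, -0.0376, 0.0063], [0.0107, -0.0376, 0.0063], [0.0107, -0.0376, 0.0063]]
```

Call:
jog_arm:
  claw: [0,0,0,0,0,0,0,0,0,0,0]
  travel:
    - [0.01,-0.037,0]
    - [0.01,-0.037,0]
    - [0.01,-0.037,0]
    - [0.01,-0.037,0]
    - [0.01,-0.037,0]
    - [0.01,-0.037,0.01]
    - [0.012,-0.0355,0.01]
    - [0,0,0.01]
    - [0,0,0.01]
    - [0,0,0]
    - [0,0,0]
  delta_rot:
    - [0,0,0]
    - [0,0,0]
    - [0,0,0]
    - [0,0,0]
    - [0,0,0]
    - [0,0,0]
    - [0,0,0]
    - [0,0,0]
    - [0,0,0]
    - [0,0,0]
    - [0,0,0]

```text
t: 25.55
eef_pos: [0.5329, -0.2075, 0.2551]
orientation: [3.138, -0.002, 3.049]
contact_force: [0.5, -0.3, -3.2]
finger_gap: 0.0274
finger_force: 30.0
```

Run:
```python
from look import *
look("b1",[.38,-.3,.2],[.64,-.15,.32],"blue")
u=np.array([.9954,-.0958]);v=np.array([.0958,.9954])
s=env.observe(); print(s["eef_pos"],s["eef_pos"][:2]@u,s["eef_pos"][:2]@v)
plan([*(.545*u-.1645*v),.25],rot(-5.5))
```

```text
scene 431 centre [ 0.5229 -0.2083  0.2774] along 0.5405 across -0.1572 yaw/pitch [-5.05  1.44] len 0.1461
top 525 centre [ 0.5192 -0.2074  0.2753] along 0.5367 across -0.1567 yaw/pitch [-5.55 -0.31] len 0.1434
[ 0.53361441 -0.20826489  0.25616223] 0.5511115567347532 -0.1561866141547712
t 25.65 pos [ 0.5336 -0.2083  0.2562] F [ 0.6  0.5 -2.5] gap 0.0272 n 1 angle [0.17 0.03 0.15]
rot first: per row [0.17, 0.03, 0.15] | shift total in tool axes now (mm) [6.1, -8.3, 6.1] after turn [6.1, -8.3, 6.2]
[[0.0061, -0.0083, 0.0061]]
```

Call:
jog_arm:
  claw: [0,0,0,0,0,0,0,0]
  travel:
    - [0.005,-0.004,0.01]
    - [0.005,-0.004,0.02]
    - [0,0,0.025]
    - [0,0,0.025]
    - [0,0,0.02]
    - [0,0,0.017]
    - [0,0,0]
    - [0,0,0]
  delta_rot:
    - [0.15,0,0.15]
    - [0,0,0]
    - [0,0,0]
    - [0,0,0]
    - [0,0,0]
    - [0,0,0]
    - [0,0,0]
    - [0,0,0]

```text
t: 26.45
eef_pos: [0.522, -0.2166, 0.1389]
orientation: [3.142, -0.0, 3.043]
contact_force: [0.2, 0.6, -2.9]
finger_gap: 0.0272
finger_force: 30.0
```

Run:
```python
from look import *
look("b2",[.38,-.3,.13],[.64,-.15,.22],"blue")
u=np.array([.9954,-.0958]);v=np.array([.0958,.9954])
s=env.observe(); print(s["eef_pos"],s["contact_force"],s["orientation"],s["eef_pos"][:2]@u,s["eef_pos"][:2]@v)
```

```text
scene 308 centre [ 0.511  -0.2172  0.163 ] along 0.5295 across -0.1673 yaw/pitch [-7.06  4.02] len 0.1473
top 392 centre [ 0.508  -0.2161  0.1592] along 0.5264 across -0.1664 yaw/pitch [-5.88 -0.61] len 0.1431
[ 0.52308736 -0.21696855  0.14007434] [ 0.80600102  0.09021555 -3.94584716] [-3.14097302e+00  2.03350425e-03  3.04342464e+00] 0.5414667498389418 -0.1658587286278087
```

View pics/b2_scene.png

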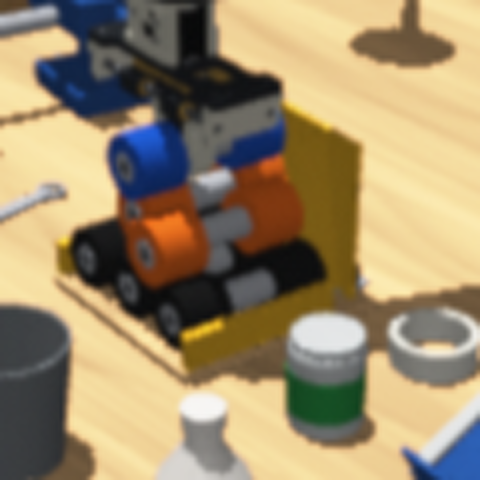

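The blue roller, at (170,155), hangs over the top gap with about 16 mm to go. I'll shift it towards the plate, then lower it.

Call:
jog_arm:
  claw: [0,0,0,0,0,0]
  travel:
    - [0.01,0.0015,0]
    - [0.01,0,0.005]
    - [0,0,0.006]
    - [0,0,0.003]
    - [0,0,0]
    - [0,0,0]
  delta_rot:
    - [0,0,0]
    - [0,0,0]
    - [0,0,0]
    - [0,0,0]
    - [0,0,0]
    - [0,0,0]

```text
t: 27.15
eef_pos: [0.5027, -0.2132, 0.1248]
orientation: [3.141, 0.0, 3.043]
contact_force: [0.1, 0.1, -3.2]
finger_gap: 0.0275
finger_force: 30.0
```

Call:
jog_arm:
  claw: [0,0,0,0]
  travel:
    - [0,0,0.001]
    - [0,0,0]
    - [0,0,0]
    - [0,0,0]
  delta_rot:
    - [0,0,0]
    - [0,0,0]
    - [0,0,0]
    - [0,0,0]

```text
t: 27.55
eef_pos: [0.5026, -0.2132, 0.124]
orientation: [3.142, 0.0, 3.043]
contact_force: [-0.3, -0.1, -3.4]
finger_gap: 0.027
finger_force: 30.0
```

Call:
jog_arm:
  claw: [0,0,0,0]
  travel:
    - [0,0,0.0007]
    - [0,0,0]
    - [0,0,0]
    - [0,0,0]
  delta_rot:
    - [0,0,0]
    - [0,0,0]
    - [0,0,0]
    - [0,0,0]

```text
t: 27.95
eef_pos: [0.5025, -0.2132, 0.1233]
orientation: [3.142, 0.0, 3.043]
contact_force: [-0.1, 0.1, -4.2]
finger_gap: 0.0272
finger_force: 30.0
```

Call:
jog_arm:
  claw: [0,0,0,0,0]
  travel:
    - [0.002,0,0]
    - [0.002,0,0]
    - [0,0,0.0007]
    - [0,0,0]
    - [0,0,0]
  delta_rot:
    - [0,0,0]
    - [0,0,0]
    - [0,0,0]
    - [0,0,0]
    - [0,0,0]

```text
t: 28.45
eef_pos: [0.4982, -0.2128, 0.1229]
orientation: [-3.142, -0.0, 3.043]
contact_force: [-3.0, 2.0, 4.1]
finger_gap: 0.0271
finger_force: 30.0
```

Call:
jog_arm:
  claw: [0,0,0,0]
  travel:
    - [0,0,0.0007]
    - [0,0,0]
    - [0,0,0]
    - [0,0,0]
  delta_rot:
    - [0,0,0]
    - [0,0,0]
    - [0,0,0]
    - [0,0,0]

```text
t: 28.85
eef_pos: [0.4983, -0.2126, 0.1226]
orientation: [3.142, -0.0, 3.043]
contact_force: [-4.9, 2.3, 9.1]
finger_gap: 0.0273
finger_force: 30.0
```

Call:
jog_arm:
  claw: [0,0,0,0]
  travel:
    - [0,0,0.0007]
    - [0,0,0]
    - [0,0,0]
    - [0,0,0]
  delta_rot:
    - [0,0,0]
    - [0,0,0]
    - [0,0,0]
    - [0,0,0]

```text
t: 29.25
eef_pos: [0.4983, -0.2126, 0.1226]
orientation: [-3.141, -0.0, 3.043]
contact_force: [-7.1, 3.3, 14.8]
finger_gap: 0.0268
finger_force: 30.0
```

Call:
jog_arm:
  claw: [0,0,0,0]
  travel:
    - [0,0,-0.0015]
    - [0,0,0]
    - [0,0,0]
    - [0,0,0]
  delta_rot:
    - [0,0,0]
    - [0,0,0]
    - [0,0,0]
    - [0,0,0]

```text
t: 29.65
eef_pos: [0.4989, -0.2128, 0.1228]
orientation: [3.142, 0.001, 3.043]
contact_force: [-1.5, 1.3, 3.5]
finger_gap: 0.0275
finger_force: 30.0
```

Run:
```python
from look import *
look("b3",[.38,-.3,.125],[.64,-.15,.2],"blue")
u=np.array([.9954,-.0958]);v=np.array([.0958,.9954])
s=env.observe(); print(s["eef_pos"],s["contact_force"],s["moment"],s["eef_pos"][:2]@u,s["eef_pos"][:2]@v)
```

```text
scene 293 centre [ 0.488  -0.2132  0.1468] along 0.5061 across -0.1655 yaw/pitch [-6.75  3.52] len 0.1472
top 405 centre [ 0.4847 -0.2124  0.1425] along 0.5028 across -0.1650 yaw/pitch [-5.86 -0.31] len 0.1465
[ 0.49887499 -0.21279193  0.12282068] [-1.16254674  1.04442581  3.26136874] [ 0.22205111  0.2148451  -0.02493659] 0.5169656347733822 -0.1640208640028565
```

Call:
jog_arm:
  claw: [0,0,0,0]
  travel:
    - [0.001,0,-0.0005]
    - [0.001,0,0]
    - [0,0,0]
    - [0,0,0]
  delta_rot:
    - [0,0,0]
    - [0,0,0]
    - [0,0,0]
    - [0,0,0]

```text
t: 30.15
eef_pos: [0.4964, -0.2125, 0.1228]
orientation: [3.141, -0.0, 3.043]
contact_force: [0.9, 1.4, -2.8]
finger_gap: 0.0269
finger_force: 30.0
```

Call:
jog_arm:
  claw: [0,0,0,0]
  travel:
    - [0.001,0,0]
    - [0,0,0]
    - [0,0,0]
    - [0,0,0]
  delta_rot:
    - [0,0,0]
    - [0,0,0]
    - [0,0,0]
    - [0,0,0]

```text
t: 30.55
eef_pos: [0.4951, -0.2125, 0.1229]
orientation: [3.141, -0.001, 3.043]
contact_force: [-0.0, 2.1, -3.0]
finger_gap: 0.027
finger_force: 30.0
```

Call:
jog_arm:
  claw: [0,0,0,0]
  travel:
    - [0.001,0,0]
    - [0,0,0]
    - [0,0,0]
    - [0,0,0]
  delta_rot:
    - [0,0,0]
    - [0,0,0]
    - [0,0,0]
    - [0,0,0]

```text
t: 30.95
eef_pos: [0.4951, -0.2124, 0.1233]
orientation: [-3.142, 0.001, 3.043]
contact_force: [2.7, 0.1, -3.7]
finger_gap: 0.027
finger_force: 30.0
```

Call:
jog_arm:
  claw: [0,0,0,0]
  travel:
    - [0.001,0,0]
    - [0,0,0]
    - [0,0,0]
    - [0,0,0]
  delta_rot:
    - [0,0,0]
    - [0,0,0]
    - [0,0,0]
    - [0,0,0]

```text
t: 31.35
eef_pos: [0.4951, -0.2124, 0.1236]
orientation: [-3.141, 0.003, 3.044]
contact_force: [5.4, 0.0, -4.3]
finger_gap: 0.0271
finger_force: 30.0
```

Call:
jog_arm:
  claw: [0,0,0,0]
  travel:
    - [0,0,0.001]
    - [0,0,0]
    - [0,0,0]
    - [0,0,0]
  delta_rot:
    - [0,0,0]
    - [0,0,0]
    - [0,0,0]
    - [0,0,0]

```text
t: 31.75
eef_pos: [0.495, -0.2123, 0.1228]
orientation: [-3.141, 0.003, 3.044]
contact_force: [5.8, 0.3, -2.0]
finger_gap: 0.0269
finger_force: 30.0
```

Call:
jog_arm:
  claw: [0,0,0,0]
  travel:
    - [0.0008,0,0]
    - [0,0,0]
    - [0,0,0]
    - [0,0,0]
  delta_rot:
    - [0,0,0]
    - [0,0,0]
    - [0,0,0]
    - [0,0,0]

```text
t: 32.15
eef_pos: [0.495, -0.2123, 0.1229]
orientation: [-3.141, 0.004, 3.044]
contact_force: [7.9, 0.4, -3.8]
finger_gap: 0.027
finger_force: 30.0
```

Call:
jog_arm:
  claw: [0,0,0,0]
  travel:
    - [0,0,0.0005]
    - [0,0,0]
    - [0,0,0]
    - [0,0,0]
  delta_rot:
    - [0,0,0]
    - [0,0,0]
    - [0,0,0]
    - [0,0,0]

```text
t: 32.55
eef_pos: [0.495, -0.2123, 0.1227]
orientation: [-3.141, 0.004, 3.044]
contact_force: [6.5, 1.4, -1.1]
finger_gap: 0.0272
finger_force: 30.0
```

Call:
jog_arm:
  claw: [0,0,0,0]
  travel:
    - [-0.001,0,0]
    - [-0.0008,0,0]
    - [0,0,0]
    - [0,0,0]
  delta_rot:
    - [0,0,0]
    - [0,0,0]
    - [0,0,0]
    - [0,0,0]

```text
t: 32.95
eef_pos: [0.495, -0.2123, 0.1226]
orientation: [-3.141, 0.001, 3.044]
contact_force: [1.6, 2.7, 6.3]
finger_gap: 0.0269
finger_force: 30.0
```

Call:
jog_arm:
  claw: [0,0,0,0.45,0.45,0.45,0.45,0.45]
  travel:
    - [0,0,-0.0005]
    - [0,0,0]
    - [0,0,0]
    - [0,0,0]
    - [0,0,0]
    - [0,0,0]
    - [0,0,0]
    - [0,0,0]
  delta_rot:
    - [0,0,0]
    - [0,0,0]
    - [0,0,0]
    - [0,0,0]
    - [0,0,0]
    - [0,0,0]
    - [0,0,0]
    - [0,0,0]

```text
t: 33.75
eef_pos: [0.494, -0.2125, 0.1218]
orientation: [3.142, -0.001, 3.043]
contact_force: [-0.2, 0.7, -0.4]
finger_gap: 0.0412
finger_force: 0.0
```

Call:
jog_arm:
  claw: [0.45,0.45,0.45,0.45,0.45,0.45,0.45,0.45,0.45,0.45,0.45]
  travel:
    - [0,0,-0.005]
    - [0,0,-0.02]
    - [0,0,-0.03]
    - [0,0,-0.04]
    - [0,0,-0.04]
    - [0,0,-0.03]
    - [0,0.03,0]
    - [0,0.04,0]
    - [0,0.04,0]
    - [0,0.04,0]
    - [0,0.04,0]
  delta_rot:
    - [0,0,0]
    - [0,0,0]
    - [0,0,0]
    - [0,0,0]
    - [0,0,0]
    - [0,0,0]
    - [0,0,0]
    - [0,0,0]
    - [0,0,0]
    - [0,0,0]
    - [0,0,0]

```text
t: 34.85
eef_pos: [0.513, -0.0219, 0.2877]
orientation: [-3.141, 0.001, 3.043]
contact_force: [0.7, -0.1, -0.1]
finger_gap: 0.0414
finger_force: 0.0
```

Run:
```python
from look import *
print("blue");look("e1",[.38,-.3,.125],[.64,-.15,.2],"blue")
print("new");look("e2",[.38,-.3,.075],[.62,-.222,.13])
print("seated");look("e3",[.38,-.21,.08],[.62,-.13,.13])
print(env.observe()["contact_force"])
a=cv2.imread("pics/e1_scene.png");b=cv2.imread("pics/e1_top.png")
b=cv2.resize(b,None,fx=.5,fy=.5);a=cv2.resize(a,None,fx=.75,fy=.75)
h=max(len(a),len(b)); p=lambda i:cv2.copyMakeBorder(i,0,h-len(i),0,0,0)
cv2.imwrite("pics/end.png",np.hstack([p(a),p(b)]))
```

```text
blue
scene 406 centre [ 0.4825 -0.2128  0.1437] along 0.5007 across -0.1656 yaw/pitch [-5.46  0.14] len 0.1495
top 570 centre [ 0.4821 -0.212   0.1424] along 0.5002 across -0.1649 yaw/pitch [-5.82 -0.08] len 0.1444
new
scene 53 centre [ 0.5009 -0.2491  0.1007] along 0.5225 across -0.1999 yaw/pitch [ 3.67 17.96] len 0.1043
top 207 centre [ 0.4777 -0.2437  0.0927] along 0.4988 across -0.1968 yaw/pitch [-5.54  0.01] len 0.1461
seated
scene 457 centre [ 0.5034 -0.1816  0.0926] along 0.5185 across -0.1325 yaw/pitch [-5.25  0.48] len 0.176
top 379 centre [ 0.515  -0.1818  0.0921] along 0.5301 across -0.1316 yaw/pitch [-5.78 -0.12] len 0.1476
[-0.6686498   0.65425228 -0.46836986]
```

View pics/end.png

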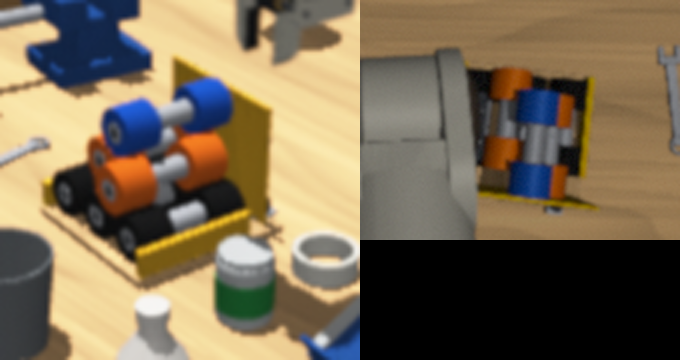

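The pyramid is complete: the blue roller at (165,115) lies on the two orange ones, parallel to them and against the plate. The arm is clear, so I'm handing in.

```bash
python3 -c "
from rig import env
print(env.job_done())"
```

```text
the job is handed in; nothing more can be done
None
```

The job is handed in at about 35 s: the orange roller is bedded in the bottom gap and the blue one on top, both parallel to the others and pressed home against the end plate at about 8 N; while being lowered, the blue one was briefly pressed down into its gap with about 18 N, above the 5 to 10 N asked but under 20.

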